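Raise the necklace stand for the leaf pendant and hold it up

ROBOT

A 6-joint arm with a two-finger parallel gripper is mounted at the origin on the work surface. World frame = base frame: x ahead of the robot, y to its left, z up, the work surface at z = 0. Lengths are in mm, angles in degrees, forces in N, time in s.
With the tool pointing down it reaches from about 300 to 850 mm from the base axis. Payload 4.2 kg.
Tool frame: the origin (TCP) lies between the finger pads, 19 mm behind the fingertips; this is the grasp point; z points along the fingers, y is the line along which they close (so a half turn about z gives the same grasp; the last joint's range is limited). The gripper opens to 91 mm and grips with 3 to 60 N. Pads are 32 mm wide; open, the fingers measure 118 mm over their backs; the gripper's body (76 mm by 178 mm) begins 60 mm behind the grasp point.
Start: joints at [63.197, 18.312, 89.639, -0, 72.044, -1.146], TCP at [248.969, 518.32, 232.776] pointing down, gripper open.
Joint ranges: [-177.97, 177.97], [-48.28, 115.42], [12.27, 149.76], [-77.06, 257.06], [2.81, 150.46], [-146.56, 146.56]. Speed limits (degrees/s): [147.25, 147.25, 180, 180, 180, 180].

INTERFACE

Orientations are given as [roll, pitch, yaw] about the fixed x, y, z axes, in that order (R = Rz(yaw) Ry(pitch) Rx(roll)).
In Python, from workcell import * gives the robot as it stands.
- The arm moves only by the tool step_arm, never from a script. Its argument "steps" is a list of rows, each a list of 7 numbers: the turn, a rotation vector about the tool's x, y, z in degrees, then the shift along the tool's x, y, z in mm, then the opening, from 0 (shut) to 1 (fully open). In form: [[rx, ry, rz, x, y, z, hand], ...]. A call has exactly 8 rows; each row shifts and turns the commanded pose from where the row before left it, along the tool's axes as they then stand; what a row does not reach is not made up. A row lasts 1/8 s, in which the tool goes at most 62.5 mm and 10.7 degrees, less where a joint would pass 70% of its speed; a pose out of reach is approached as far as the arm can. A call is refused whole if a number of a shift passes 62.5 or a number of a turn 10.7, either way. A call with a gripper value outside its range is refused whole. The fingers move at their own pace and stop on an object; "force" is the grip in N (left out, the last holds). Time passes only in rows, so rows that do not move let the fingers close, or fill a call up. It gives the time, the measured TCP pose, the force, the opening and the grip force at its end, in the units of the state.
- state(): the state, without advancing time (a new reading comes with each control period).
- grab_frame(name): name is "scene" or "top"; returns a dict with "image" (400x640x3 uint8, blue, green, red), "fovy" (degrees; the focal length in pixels is half the picture's height over the tangent of half this angle, whatever the lens; pixels are square), "cx", "cy" (the principal point, pixels), "dist" ([k1, k2, p1, p2, k3] as OpenCV has them; the pictures are not rectified), "origin" and "rotation" of the camera in the world. Camera axes: x right, y down, z forward; pixel columns grow to the right and rows downward; lengths in mm; the calibration is good to about 2 mm. A picture is of the moment at which its call begins. There is no depth.
- job_done(): hands the job in; it is judged then, once.
The state is a dict: "time_s": time; "qpos": joint angles; "qvel": joint speeds; "effort": joint torques, N m; "ee_pos": TCP position; "ee_rot": TCP orientation; "force": force on the tool from outside, world axes, zero at the start; "torque": the same for the moment, N m; "gripper_width": finger opening in mm; "gripper_force": force on a finger pad.
Only numpy, scipy, OpenCV 4.12 (cv2) and the standard library are available. Lean on these libraries where they do the work, as an engineer would, in place of code of your own. Each camera call takes 0.05 s, during which the arm holds its last target. There are 200 camera calls.

TASK

One of the two spring-loaded necklace stands has the silver leaf pendant in its dish: on that stand, squeeze the red button in the side of the grey handle to free the latch, then pull the handle straight up past its first stop to its second stop, as far as it goes. Finish still gripping the handle and holding it steady, fully up, so that a colleague can hang the necklace; the handle springs back down if let go. Do not raise the other stand, and leave everything else on the bench where it lies.

Things in the scene. Friction and masses are not known exactly. Their poses are not given: they have to be found in the camera images.
- stand_a: Necklace stand with a green base, fixed to the bench, turned by up to 30 degrees. Origin: underside of the base, on the mast's axis; z up. Base plate 12 mm thick, x -60 to +145 mm, y +-55 mm. Dark sleeve (28 mm across) with a 36 mm square collar, top 130 mm up; the grey handle sits above it. Brass hook arms reach 74 mm from it along +x and -x, 14 to 26 mm above its underside.
- a_grip (a point): Grip point: on the mast's axis in the grey handle (30 mm in x, 34 in y, 54 high), level with the button's middle, 22 mm below its top, 164 mm above the bench when down; moves with it; axes as the stand's. Grip from above, fingers closing along the stand's y, one on the red button, one on the plain far face; 41 mm wide, 35 with the button in. Grip with 35 N.
- a_button (a joint): Red button on the handle's +y face, 19 mm wide, 30 high, 7 mm proud: 0 = out, 0.006 m = fully in (moves to -y); springy, needs 4.5 N. The latch that keeps the handle down frees at about 0.005 m; press fully, then pull (pulling first jams it). With the handle over 20 mm up the latch no longer matters.
- a_rod (a joint): Upper telescope stage, carrying the handle: 0 = down, 0.045 m = out at the first stop. It comes first when the handle is pulled, with about 4 N; if let go, a spring draws it back until it rests on the latch, about 0.019 m up (fully down if the button is held in).
- a_tube (a joint): Lower telescope stage, an aluminium tube 21 mm across: 0 = down, 0.045 m = out at the second stop, a hard stop. It follows once the upper stage is at the first stop and takes a firmer pull (8 to 10 N); spring-returned. The handle is then 90 mm above its lowest position.
- a_dish (a point): Centre of the floor (15 mm above the bench) of the black dish on stand_a: 76 mm across, 10 mm high, on the base plate at the stand's x = +100 mm, y = 0.
- stand_b: Necklace stand with a white base, fixed to the bench, turned by up to 30 degrees. Origin: underside of the base, on the mast's axis; z up. Base plate 12 mm thick, x -60 to +145 mm, y +-55 mm. Dark sleeve (28 mm across) with a 36 mm square collar, top 130 mm up; the grey handle sits above it. Brass hook arms reach 74 mm from it along +x and -x, 14 to 26 mm above its underside.
- b_grip (a point): Grip point: on the mast's axis in the grey handle (30 mm in x, 34 in y, 54 high), level with the button's middle, 22 mm below its top, 164 mm above the bench when down; moves with it; axes as the stand's. Grip from above, fingers closing along the stand's y, one on the red button, one on the plain far face; 41 mm wide, 35 with the button in. Grip with 35 N.
- b_button (a joint): Red button on the handle's +y face, 19 mm wide, 30 high, 7 mm proud: 0 = out, 0.006 m = fully in (moves to -y); springy, needs 4.5 N. The latch that keeps the handle down frees at about 0.005 m; press fully, then pull (pulling first jams it). With the handle over 20 mm up the latch no longer matters.
- b_rod (a joint): Upper telescope stage, carrying the handle: 0 = down, 0.045 m = out at the first stop. It comes first when the handle is pulled, with about 4 N; if let go, a spring draws it back until it rests on the latch, about 0.019 m up (fully down if the button is held in).
- b_tube (a joint): Lower telescope stage, an aluminium tube 21 mm across: 0 = down, 0.045 m = out at the second stop, a hard stop. It follows once the upper stage is at the first stop and takes a firmer pull (8 to 10 N); spring-returned. The handle is then 90 mm above its lowest position.
- b_dish (a point): Centre of the floor (15 mm above the bench) of the black dish on stand_b: 76 mm across, 10 mm high, on the base plate at the stand's x = +100 mm, y = 0.
- leaf: Silver leaf pendant, 49 x 20 x 6 mm, lying flat in the dish of one of the stands; it tells which stand to raise. Origin: centre of the underside. Leave it there.
- bead: Lime-green bead, 24 mm across and 16 mm high, lying in the other stand's dish. Origin: centre of the underside. Leave it there.
- pliers: Pliers with pink handles, lying flat, about 145 x 60 x 12 mm, loose; a bystander between the stands and the robot. Origin: under the pivot, jaws to +x.
- spool: Round wire case with a green and white face, 80 mm across, 20 mm high, loose bystander. Origin: centre of the underside.
- bead_tube: Tube of amber beads with a black square cap, lying, 136 x 24 x 24 mm along its x, loose bystander. Origin: underside, near the middle.
- jar: Green glass jar with a brass lid, 60 mm across, 75 mm high, loose bystander beyond the stands. Origin: centre of the underside.
Things that resemble listed ones, but are neither listed nor needed, are in the scene too. What is shaped like the stand_b but blue or purple is not meant.

How it is judged (in metres and radians):
On the way, in this order (a step that is already met when the one before it is completed fails the run):
1. the red button of the leaf's stand is pressed in while its handle is still down (((horizontal distance between leaf and a_dish below 0.045 m and value of joint a_button above 0.0045 m and value of joint each of a_rod, a_tube below 0.012 m) or (horizontal distance between leaf and b_dish below 0.045 m and value of joint b_button above 0.0045 m and value of joint each of b_rod, b_tube below 0.012 m))), for 0.1 s.
2. its handle is pulled up to the first stop (((horizontal distance between leaf and a_dish below 0.045 m and value of joint a_rod above 0.041 m) or (horizontal distance between leaf and b_dish below 0.045 m and value of joint b_rod above 0.041 m))), for 0.05 s.
At the end, for the whole second after the job is handed in: The stand whose dish holds the leaf has both telescope stages out at their stops (each within 4 mm of its 45 mm), still (under 10 mm/s) and held by the fingers at its handle (over 2 N of contact, TCP within 35 mm of the grip point); the other stand is down (within 8 mm) (((horizontal distance between leaf and a_dish below 0.045 m and value of joint each of a_rod, a_tube above 0.041 m and contact force between the fingers and stand_a above 2 N and distance between the grasp point and a_grip below 0.035 m and value of joint each of b_rod, b_tube below 0.008 m and velocity of joint a_rod between -0.01 and 0.01 m/s and velocity of joint a_tube between -0.01 and 0.01 m/s) or (horizontal distance between leaf and b_dish below 0.045 m and value of joint each of b_rod, b_tube above 0.041 m and contact force between the fingers and stand_b above 2 N and distance between the grasp point and b_grip below 0.035 m and value of joint each of a_rod, a_tube below 0.008 m and velocity of joint b_rod between -0.01 and 0.01 m/s and velocity of joint b_tube between -0.01 and 0.01 m/s))); the arm keeps its last pose, push and grip.
It fails at once if the stand without the leaf is raised ((horizontal distance between leaf and a_dish below 0.045 m and value of joint any of b_rod, b_tube above 0.012 m) or (horizontal distance between leaf and b_dish below 0.045 m and value of joint any of a_rod, a_tube above 0.012 m)).
It fails at once if the leaf or bead is shifted by over 20 mm, or another loose thing by over 30 mm (distance of any of bead, leaf from where it was at the start of the episode above 0.02 m or distance of any of pliers, spool, bead_tube, jar from where it was at the start of the episode above 0.03 m).
It also fails if it takes over 32 s, if anything falls off the work surface, if the arm or the gripper's body presses on something with over 40 N, if the wrist force passes 120 N, or if a joint passes its speed limit or range.

## Working session

There is one attempt and no reset: what is moved stays moved. The work goes in short steps, Python scripts to look and compute and a tool call to move; the robot and the scene stay as the last step left them, time stands still between calls to the robot, and variables do not carry over. Pictures are saved under pics/ and viewed, at most 10 in all, crops included, and the job is handed in when it is done.

Besides the shell and the picture viewer there is one more tool, called after ">>>" in YAML: its name, and indented under it one key for each argument. step_arm: Moves the arm, as the interface text tells. Its arguments: {"type":"object","properties":{"steps":{"type":"array","items":{"type":"array","items":{"type":"number"}}},"force":{"type":"number"}},"required":["steps"]}

```bash
mkdir -p pics; python3 - <<'E'
from workcell import *
import cv2,pickle
for n in ("scene","top"):
    f=grab_frame(n); cv2.imwrite(f"pics/{n}0.png",f["image"]); pickle.dump(f,open(f"{n}0.pkl","wb"))
    print(n,{k:v for k,v in f.items() if k!="image"})
s=state();print(s["time_s"],s["ee_pos"],s["ee_rot"],s["gripper_width"])
E
```

```text
scene {'fovy': 54.560137437901744, 'cx': 322.3572888384209, 'cy': 195.88310787968598, 'dist': array([-0.09782498,  0.        ,  0.        ,  0.        ,  0.        ]), 'origin': array([1172.39166371,  498.17130136, 1078.68776524]), 'rotation': array([-1.38062249e+02, -7.84459672e-02,  1.31820488e+02])}
top {'fovy': 55.43557338028321, 'cx': 320.00526224730424, 'cy': 205.83234496239115, 'dist': array([0.03129665, 0.        , 0.        , 0.        , 0.        ]), 'origin': array([ 471.55722406,  -85.46845049, 1317.05966242]), 'rotation': array([-177.58499622,   -0.41197526,  -88.4295836 ])}
0.1 [248.77554306 517.94529136 231.99743308] [-1.79909001e+02 -1.07194723e-03  1.54345049e+02] 91.12655056818309
```

View pics/scene0.png

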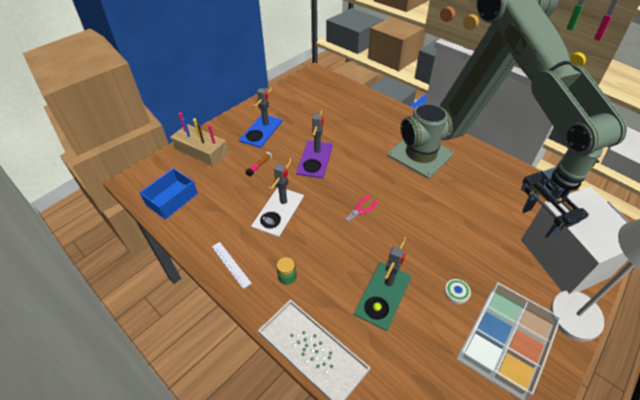

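View pics/top0.png

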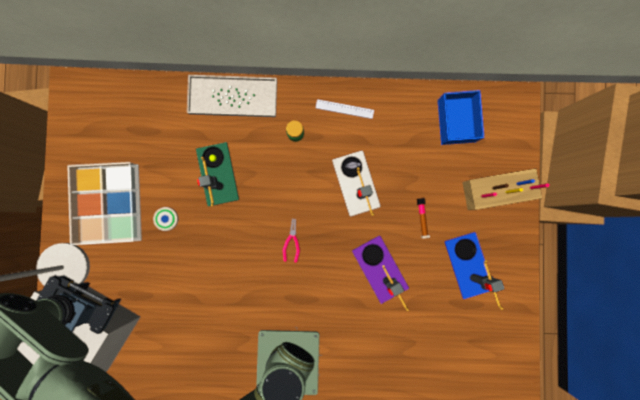

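The scene view shows four stands: green at (390,275), with the lime bead in its dish at (377,307); white at (280,195), with a silver thing in its dish at (270,218); and the purple (317,145) and blue (262,115) decoys. In the top view the white handle is at about (364,192) and its dish at (351,167). The white stand, stand_b, looks right, so I'll check it in an enlarged crop.

```bash
python3 - <<'E'
import cv2,numpy as np
a=cv2.imread("pics/scene0.png")[145:245,240:315]; b=cv2.imread("pics/top0.png")[145:225,320:390]
r=lambda i,k:cv2.resize(i,None,fx=k,fy=k,interpolation=cv2.INTER_CUBIC)
a=r(a,5);b=r(b,6); c=np.zeros((500,800,3),np.uint8); c[:,:375]=a; c[:480,380:800]=b
cv2.imwrite("pics/crop0.png",c)
E
```

```text
(no output)
```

View pics/crop0.png

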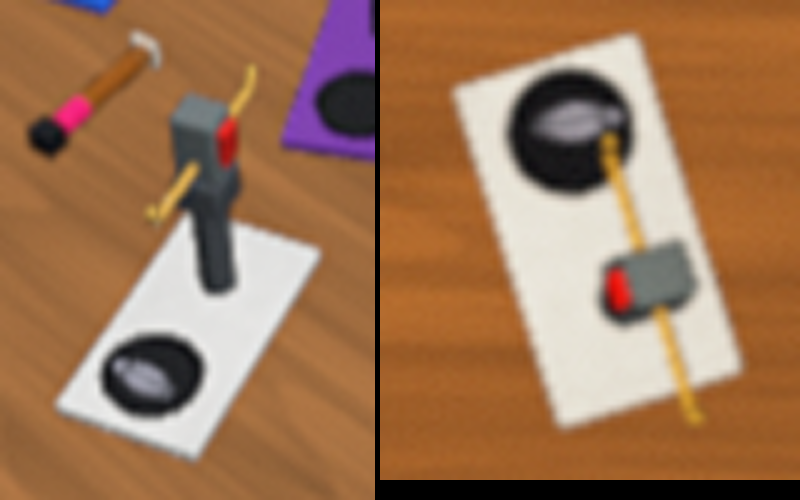

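The crop confirms it. In the white stand's dish lies the silver leaf (crop 145,378 and 575,120). The red button is on the side toward the robot's left, and the handle's top face is at crop (201,116) in scene and (660,272) in top. Next I'll triangulate and fit the stand's pose.

```bash
cat > geo.py <<'E'
import numpy as np,cv2,pickle
from scipy.spatial.transform import Rotation as Ro
from scipy.optimize import least_squares
class Cam:
    def __init__(s,f):
        F=200/np.tan(np.radians(f["fovy"]/2)); s.K=np.array([[F,0,f["cx"]],[0,F,f["cy"]],[0,0,1.]])
        s.d=np.array(f["dist"]);s.o=np.array(f["origin"]);s.R=Ro.from_euler("xyz",f["rotation"],degrees=True).as_matrix()
    def proj(s,P):
        r=s.R.T; return cv2.projectPoints(np.atleast_2d(P).astype(float),cv2.Rodrigues(r)[0],-r@s.o,s.K,s.d)[0][:,0]
S,T=[Cam(pickle.load(open(n+"0.pkl","rb"))) for n in("scene","top")]
sc=lambda p:np.array([240,145])+(np.array(p)+.5)/5-.5
tp=lambda p:np.array([320,145])+(np.array(p)-[380,0]+.5)/6-.5
def tri(ps,pt):
    return least_squares(lambda X:np.r_[S.proj(X)[0]-ps,T.proj(X)[0]-pt],[600,-100,100]).x
E
python3 - <<'E'
from geo import *
h=tri(sc((201,116)),tp((660,272)));print("handle top c",h)
sC=[(322,250),(198,459),(57,405)]; tC=[(742,370),(638,35),(455,90),(562,428)]
# which corner is which: by triangulation
for nm,a,b in(("n1",sC[0],tC[3]),("n2",sC[1],tC[2]),("n3",sC[2],tC[1])): print(nm,tri(sc(a),tp(b)))
print("dish",tri(sc((152,375)),tp((570,130))))
L=np.array([[-60,55,12],[145,55,12],[145,-55,12],[-60,-55,12.]])
LT=np.array([tC[3],tC[2],tC[1],tC[0]])
hc=np.array([[15,17,186],[15,-17,186],[-15,17,186],[-15,-17,186.]]).mean(0)
def res(p):
    W=lambda X:Ro.from_euler("z",p[3]).apply(X)+[p[0],p[1],p[2]]
    return np.r_[(S.proj(W(L[:3]))-[sc(c) for c in sC]).ravel(),(T.proj(W(L))-[tp(c) for c in LT]).ravel(),S.proj(W([hc]))[0]-sc((201,116)),T.proj(W([hc]))[0]-tp((660,272))]
f=least_squares(res,[600,-100,0,.2]);print(f.x,np.degrees(f.x[3]));print(f.fun.round(1))
E
```

```text
handle top c [ 571.05776631 -229.29167182  180.07548171]
n1 [ 495.23698907 -197.26023641    7.91077557]
n2 [ 688.72141915 -130.66118006    3.71224573]
n3 [ 723.44579957 -235.70871067    6.09503604]
dish [ 665.90346562 -197.2731252    18.18248161]
[ 5.69777510e+02 -2.29665669e+02 -6.00634404e+00  3.30043756e-01] 18.910114267122506
[ 0.1  0.4 -0.2 -0.3 -0.1  0.4 -0.1 -0.  -0.  -0.2 -0.3 -0.4  0.3  0.2
  0.1 -0.2  0.   0.5]
```

>>> step_arm:
  steps:
    - [0,0,0,0,0,-30,1]
    - [0,0,0,0,0,-30,1]
    - [0,0,0,-43.8,-38.2,0,1]
    - [0,0,0,-43.8,-38.2,0,1]
    - [0,0,0,-43.8,-38.2,0,1]
    - [0,0,0,-43.8,-38.2,0,1]
    - [0,0,0,-43.8,-38.2,0,1]
    - [0,0,0,-43.8,-38.2,0,1]
  force: 35

```text
time_s: 1.1
ee_pos: [386.9, 196.1, 292.6]
ee_rot: [180.0, 0.0, 154.4]
force: [0.7, 0.3, -0.0]
gripper_width: 91.2
gripper_force: 0.0
```

>>> step_arm:
  steps:
    - [0,0,0,-43.8,-38.2,0,1]
    - [0,0,0,-43.8,-38.2,0,1]
    - [0,0,0,-43.8,-38.2,0,1]
    - [0,0,0,-43.8,-38.2,0,1]
    - [0,0,0,-43.8,-38.2,0,1]
    - [0,0,0,-43.8,-38.2,0,1]
    - [0,0,0,-43.8,-38.2,0,1]
    - [0,0,0,-43.8,-38.2,0,1]

```text
time_s: 2.1
ee_pos: [570.5, -231.1, 292.2]
ee_rot: [180.0, -0.0, 154.3]
force: [0.6, 0.3, -0.9]
gripper_width: 91.4
gripper_force: 0.0
```

>>> step_arm:
  steps:
    - [0,0,10.5,0,0,0,1]
    - [0,0,10.5,0,0,0,1]
    - [0,0,10.5,0,0,0,1]
    - [0,0,10.5,0,0,0,1]
    - [0,0,10.5,0,0,0,1]
    - [0,0,10.5,0,0,0,1]
    - [0,0,10.5,0,0,0,1]
    - [0,0,10.5,0,0,0,1]

```text
time_s: 3.1
ee_pos: [569.9, -229.2, 292.1]
ee_rot: [-179.9, -0.0, 70.0]
force: [0.3, -0.4, -0.3]
gripper_width: 90.9
gripper_force: 0.0
```

>>> step_arm:
  steps:
    - [0,0,10.5,0,0,0,1]
    - [0,0,10.5,0,0,0,1]
    - [0,0,10.5,0,0,0,1]
    - [0,0,10.5,0,0,0,1]
    - [0,0,9.4,0,0,0,1]
    - [0,0,0,0,0,0,1]
    - [0,0,0,0,0,0,1]
    - [0,0,0,0,0,0,1]

```text
time_s: 4.1
ee_pos: [570.1, -229.2, 292.6]
ee_rot: [-180.0, 0.0, 19.0]
force: [0.2, -0.6, -0.2]
gripper_width: 91.3
gripper_force: 0.0
```

>>> step_arm:
  steps:
    - [0,0,0,0,0,25,1]
    - [0,0,0,0,0,25,1]
    - [0,0,0,0,0,20,1]
    - [0,0,0,0,0,12,1]
    - [0,0,0,0,0,0,1]
    - [0,0,0,0,0,0,1]
    - [0,0,0,0,0,0,1]
    - [0,0,0,0,0,0,1]

```text
time_s: 5.1
ee_pos: [570.4, -229.4, 211.3]
ee_rot: [180.0, -0.1, 18.9]
force: [0.3, 0.0, 0.7]
gripper_width: 91.3
gripper_force: 0.0
```

```bash
python3 - <<'E'
from workcell import *
import cv2,numpy as np
r=lambda i,k:cv2.resize(i,None,fx=k,fy=k,interpolation=cv2.INTER_CUBIC)
a=r(grab_frame("scene")["image"][100:220,230:330],4.5); b=r(grab_frame("top")["image"][145:225,330:400],4.5)
c=np.zeros((540,790,3),np.uint8); c[:,:450]=a; c[:360,460:775]=b
cv2.imwrite("pics/pre.png",c); print(state()["ee_pos"],state()["force"])
E
```

```text
[ 570.25912201 -229.2954446   211.04923631] [ 0.63431654 -0.16541304  0.23860187]
```

View pics/pre.png

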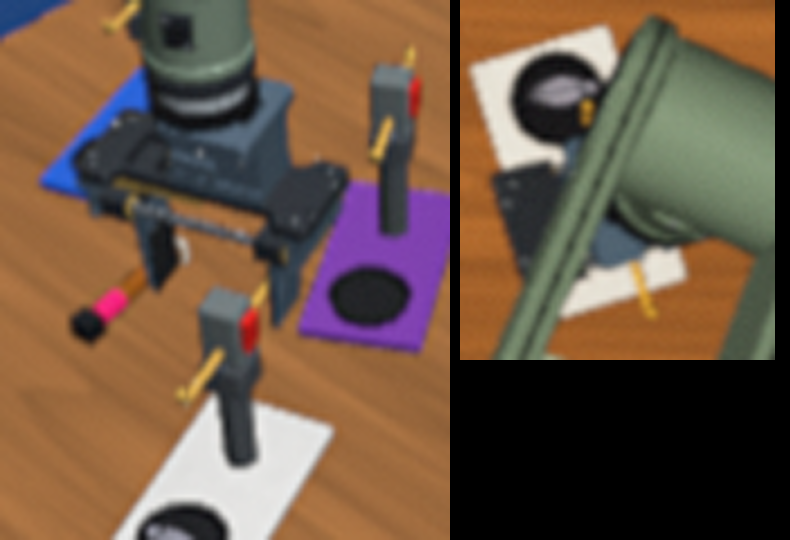

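```bash
python3 - <<'E'
from geo import *
to=lambda p:((np.array(p)-[230,100]+.5)*4.5-.5).round(1)
print(*[to(p) for p in S.proj([[570.3,-229.3,192],[570.3,-229.3,186],[570.3,-229.3,180]])])
R=Ro.from_euler("z",18.9,degrees=True)
# finger bottom corners (inner/outer)
for y in(-59,-45.5,45.5,59): print(y,*[to(p) for p in S.proj(R.apply([[16,y,0],[-16,y,0]])+[570.3,-229.3,192])])
E
```

```text
[224.8 294.6] [225.4 300.5] [226.1 306.3]
-59 [144.1 287. ] [164.8 260.1]
-45.5 [160.1 291.9] [180.6 264.8]
45.5 [270.6 325.5] [289.8 297.4]
59 [287.4 330.6] [306.4 302.3]
```

```bash
python3 - <<'E'
import cv2
i=cv2.imread("pics/pre.png")[160:360,120:320]
cv2.imwrite("pics/pre2.png",cv2.resize(i,None,fx=3,fy=3,interpolation=cv2.INTER_CUBIC))
E
```

```text
(no output)
```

View pics/pre2.png

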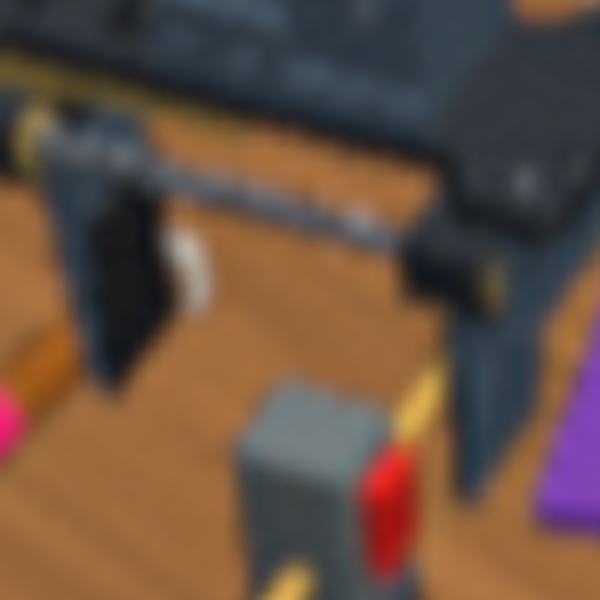

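The fingers straddle the white stand's handle: in this crop the top face is centred at about (316,426), which is within about 1 mm of the predicted point below the TCP. So I'll descend 47 mm and squeeze.

>>> step_arm:
  steps:
    - [0,0,0,0,0,12,1]
    - [0,0,0,0,0,12,1]
    - [0,0,0,0,0,12,1]
    - [0,0,0,0,0,11,1]
    - [0,0,0,0,0,0,1]
    - [0,0,0,0,0,0,1]
    - [0,0,0,0,0,0,1]
    - [0,0,0,0,0,0,1]

```text
time_s: 6.2
ee_pos: [570.3, -229.3, 164.2]
ee_rot: [180.0, -0.0, 18.9]
force: [0.1, -0.9, 0.3]
gripper_width: 91.3
gripper_force: 0.0
```

>>> step_arm:
  steps:
    - [0,0,0,0,0,0,0.5]
    - [0,0,0,0,0,0,0.45]
    - [0,0,0,0,0,0,0.3]
    - [0,0,0,0,0,0,0.3]
    - [0,0,0,0,0,0,0.3]
    - [0,0,0,0,0,0,0.3]
    - [0,0,0,0,0,0,0.3]
    - [0,0,0,0,0,0,0.3]
  force: 35

```text
time_s: 7.2
ee_pos: [570.3, -229.7, 163.7]
ee_rot: [180.0, -0.0, 18.9]
force: [0.7, -2.3, -1.3]
gripper_width: 34.3
gripper_force: 35.0
```

Width 34.3 mm means the button is fully in (35 expected), at 35 N. Now I'll pull up gently.

>>> step_arm:
  steps:
    - [0,0,0,0,0,0,0.2]
    - [0,0,0,0,0,0,0.2]
    - [0,0,0,0,0,-5,0.2]
    - [0,0,0,0,0,-5,0.2]
    - [0,0,0,0,0,-5,0.2]
    - [0,0,0,0,0,-5,0.2]
    - [0,0,0,0,0,-5,0.2]
    - [0,0,0,0,0,0,0.2]

```text
time_s: 8.2
ee_pos: [570.3, -229.6, 189.2]
ee_rot: [179.9, -0.0, 18.9]
force: [2.3, -4.9, -4.6]
gripper_width: 34.5
gripper_force: 35.0
```

>>> step_arm:
  steps:
    - [0,0,0,0,0,-5,0.2]
    - [0,0,0,0,0,-5,0.2]
    - [0,0,0,0,0,-5,0.2]
    - [0,0,0,0,0,-5,0.2]
    - [0,0,0,0,0,-2,0.2]
    - [0,0,0,0,0,0,0.2]
    - [0,0,0,0,0,0,0.2]
    - [0,0,0,0,0,0,0.2]

```text
time_s: 9.2
ee_pos: [570.2, -229.6, 209.6]
ee_rot: [180.0, 0.0, 18.9]
force: [2.0, -5.0, -8.3]
gripper_width: 34.4
gripper_force: 35.0
```

>>> step_arm:
  steps:
    - [0,0,0,0,0,-6,0.2]
    - [0,0,0,0,0,-6,0.2]
    - [0,0,0,0,0,-6,0.2]
    - [0,0,0,0,0,-6,0.2]
    - [0,0,0,0,0,-6,0.2]
    - [0,0,0,0,0,-5,0.2]
    - [0,0,0,0,0,-5,0.2]
    - [0,0,0,0,0,0,0.2]

```text
time_s: 10.2
ee_pos: [570.2, -229.6, 249.5]
ee_rot: [180.0, 0.0, 18.9]
force: [3.7, -5.1, -8.4]
gripper_width: 34.4
gripper_force: 35.0
```

>>> step_arm:
  steps:
    - [0,0,0,0,0,-2,0.2]
    - [0,0,0,0,0,-1,0.2]
    - [0,0,0,0,0,-1,0.2]
    - [0,0,0,0,0,0,0.2]
    - [0,0,0,0,0,0,0.2]
    - [0,0,0,0,0,0,0.2]
    - [0,0,0,0,0,0,0.2]
    - [0,0,0,0,0,0,0.2]

```text
time_s: 11.2
ee_pos: [570.2, -229.6, 253.1]
ee_rot: [-180.0, 0.1, 18.9]
force: [4.2, -5.0, -10.0]
gripper_width: 35.0
gripper_force: 35.0
```

>>> step_arm:
  steps:
    - [0,0,0,0,0,-0.7,0.2]
    - [0,0,0,0,0,-0.7,0.2]
    - [0,0,0,0,0,0,0.2]
    - [0,0,0,0,0,0,0.2]
    - [0,0,0,0,0,0,0.2]
    - [0,0,0,0,0,0,0.2]
    - [0,0,0,0,0,0,0.2]
    - [0,0,0,0,0,0,0.2]

```text
time_s: 12.2
ee_pos: [570.2, -229.6, 253.9]
ee_rot: [-180.0, 0.1, 18.9]
force: [4.1, -5.7, -11.8]
gripper_width: 34.7
gripper_force: 35.0
```

```bash
python3 - <<'E'
from workcell import *
import cv2
r=lambda i,k:cv2.resize(i,None,fx=k,fy=k,interpolation=cv2.INTER_CUBIC)
cv2.imwrite("pics/up.png",r(grab_frame("scene")["image"][90:240,220:340],4)); s=state();print(s["ee_pos"],s["force"],s["gripper_width"])
E
```

```text
[ 570.22604666 -229.59308319  253.84629203] [  3.19279681  -5.07316209 -11.61633179] 34.58286381027112
```

View pics/up.png

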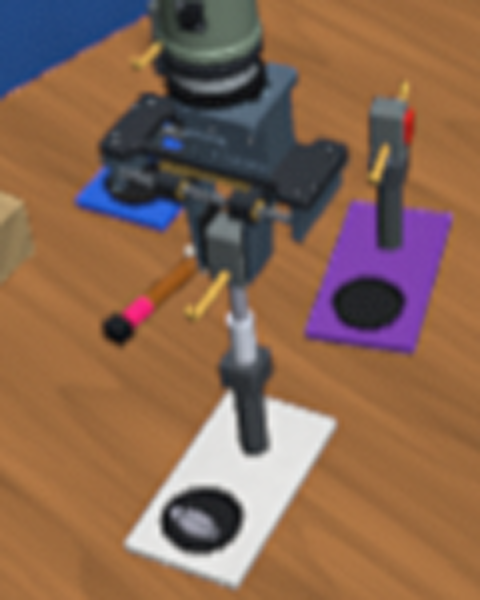

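The handle is gripped at crop (225,245), with both the rod (240,300) and the aluminium tube (243,340) out and the leaf still in its dish. Next is a small extra pull to confirm the hard stop.

>>> step_arm:
  steps:
    - [0,0,0,0,0,-0.7,0.2]
    - [0,0,0,0,0,-0.7,0.2]
    - [0,0,0,0,0,0,0.2]
    - [0,0,0,0,0,0,0.2]
    - [0,0,0,0,0,0,0.2]
    - [0,0,0,0,0,0,0.2]
    - [0,0,0,0,0,0,0.2]
    - [0,0,0,0,0,0,0.2]

```text
time_s: 13.25
ee_pos: [570.2, -229.6, 254.0]
ee_rot: [-179.9, 0.1, 18.9]
force: [5.9, -6.8, -16.9]
gripper_width: 34.5
gripper_force: 35.0
```

The force rose to 17 N with no further travel, so the handle is on the hard stop and steady.

```bash
python3 -c "
from workcell import *
print(job_done())"
```

```text
the job is handed in; nothing more can be done
None
```

The white stand (stand_b), whose dish holds the leaf, is handed in with its button pressed and its handle held steady against the second stop, about 90 mm up; no verdict came back.

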